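# Lock a depth gauge on the floor of a sample pot

## Task

Measure the depth of the white sample pot that stands on the depth-gauge stand: swing the gauge's arm over the pot until it meets its stop, push the probe rod gently down until its foot bears lightly on the hidden floor of the bore, and then, with the foot still on the floor, lock the slide by turning the wing knob clockwise as far as it goes. Let go and leave the gauge locked with its foot on the floor; do not ram the floor (never more than 15 N on the pot), and leave the pot and the other things on the table where they are.

Things in the scene. Friction and masses are not known exactly. Their poses are not given: they have to be found in the camera images.
- stand: Fixed depth-gauge stand: grey base plate 215 x 120 x 12 mm with a steel column (diameter 22 mm, top 150 mm above the table). Origin on the table under the middle of the pot's nest (four low lugs); the column's axis, about which the arm swings, is 120 mm from the origin along the stand's +x. z up.
- swing_arm (a joint): The aluminium arm that swings level about the column, rad; guide block at its end 36 x 36 mm, top 143 mm above the table. 0: at its stop, over the pot, pointing along the stand's -x. Larger: swung away clockwise seen from above, towards the stand's +y side, at most 1.3. Light friction, about 1 N at the probe. The stop is hard; the foot enters the bore only within about 0.04 rad of it.
- rod: Upright steel probe rod, diameter 10 mm, at the arm's end, 120 mm from the column axis. Origin: on its axis, underside of the foot (unloaded), 95 mm above the table when fully up. Slides down up to 67 mm, counterbalanced, about 4 N steady friction, stays where left. Its foot (diameter 10 mm) is sprung, 5 mm of travel: each mm the rod goes past touch adds 4 N of push on the floor.
- lock (a joint): The lock: the black wing knob on top of the rod, turned about the rod's axis, rad. 0 to 0.2 at the start (free), grows clockwise seen from above, hard stop at 1.2 (locked). About 0.05 N m of friction; it stays where it is left. At 0 the wing (44 mm long) lies along the arm.
- lock_grip (a point): The point to grip on the wing knob: on the rod's axis, 12 mm below the knob's top, 142 mm above the rod's origin (237 mm above the table with the rod fully up). The wing is a bar 44 mm long (its x axis), 14 mm thick (its y axis), 30 mm high; pinch it across the 14 mm from above. It moves with arm, rod and knob.
- pot: Thick-walled white porcelain sample pot, loose in the nest of the stand, 0.4 to 0.7 kg: outside diameter 44 mm, 70 mm high, blind bore of diameter 21 mm. Origin at the centre of its underside, 12 mm above the table; z up. The hard floor of the bore lies 22 to 52 mm above the origin, at a height that differs each time and is not reported: feel for it. Do not push on it with more than 15 N.
- spare_pot: Bystander: a like pot without a stand, on the table. Origin under its centre. Leave alone.
- beaker: Bystander: glass beaker, 68 mm wide, 85 mm high. Origin under its centre. Leave alone.
- flask: Bystander: conical glass flask, 82 mm wide, 122 mm high. Origin under its centre. Leave alone.
- stopper: Bystander: rubber stopper, 36 mm wide, 28 mm high. Origin under its centre. Leave alone.
- tube_rack: Bystander: white wire test-tube rack, 200 x 90 mm, 110 mm high with its tubes. Origin under its centre. Leave alone.
- lunch_box: Bystander: lidded plastic box, 158 x 158 x 57 mm. Origin under its centre. Leave alone.
- wash_bottle: Bystander: white bottle, 60 mm wide, 170 mm high. Origin under its centre. Leave alone.
Mind the look-alikes: they are no part of the job. What is shaped like the stand but purple is not meant.

How it is judged:
By the outcome, as a careful person would: the job done as asked, in the order asked, and still so for the second after the job is handed in, with the robot touching nothing.
It also fails if it takes over 70 s, if anything falls off the work surface, if the arm or the gripper's body presses on something with over 40 N, if the wrist force passes 120 N, or if a joint passes its speed limit or range.

## Robot

A 6-joint arm with a two-finger parallel gripper is mounted at the origin on the work surface. World frame = base frame: x ahead of the robot, y to its left, z up, the work surface at z = 0. Lengths are in m, angles in degrees, forces in N, time in s.
With the tool pointing down it reaches from about 0.25 to 0.725 m from the base axis. Payload 9.7 kg.
Tool frame: the origin (TCP) lies midway between the tips of the shut fingers; the grasp point (between the pads) lies 19 mm behind it; z points along the fingers, y is the line along which they close (so a half turn about z gives the same grasp; the last joint's range is limited). The gripper opens to 85 mm and grips with 20 to 120 N. Pads are 22 mm wide; open, the fingers measure 114 mm over their backs; the gripper's body (76 mm by 85 mm) begins 54 mm behind the grasp point. The pads swing forward as they close: fully open they stand 13 mm farther back than shut.
Start: joints at [69.844, 4.979, 10.078, 95.1, 0, 90], TCP at [0.19, 0.516, 0.231] pointing down, gripper open.
Joint ranges: [-179.16, 179.16], [-48.56, 103.87], [-65.8, 70.77], [-126.05, 130.52], [-82.76, 87.17], [-180, 180]. Speed limits (degrees/s): [127.2, 127.2, 147.25, 180, 180, 180].

## Interface

Orientations are given as [roll, pitch, yaw] about the fixed x, y, z axes, in that order (R = Rz(yaw) Ry(pitch) Rx(roll)).
In Python, from workcell import bot gives the robot as it stands.
- The arm moves only by the shell command python3 -m crank 'ROWS' [FORCE]. ROWS is JSON, a list of rows, each an object with "gripper": the finger opening in mm, from 0 to 85.4; "travel": the shift along the tool's x, y, z in mm, a list of three; "twist": the turn, a rotation vector about the tool's x, y, z in rad, a list of three. In form: [{"gripper": gripper, "travel": [tx, ty, tz], "twist": [rx, ry, rz]}, ...]. A call has 1 to 12 rows; each row shifts and turns the commanded pose from where the row before left it, along the tool's axes as they then stand; what a row does not reach is not made up. A row lasts 1/8 s, in which the tool goes at most 62.5 mm and 10.7 degrees, less where a joint would pass 70% of its speed; a pose out of reach is approached as far as the arm can. A call is refused whole if a number of a shift passes 62.5 or a number of a turn 0.188, either way. A call with a gripper value outside its range is refused whole. The fingers move at their own pace and stop on an object; FORCE is the grip in N (left out, the last holds). Time passes only in rows, so rows that do not move let the fingers close. It gives the time, the measured TCP pose, the force, the opening and the grip force at its end, in the units of the state.
- bot.get_obs(): the state, without advancing time (a new reading comes with each control period).
- bot.camera(name): name is "scene" or "top" or "wrist"; returns the picture (400x640x3 uint8, red, green, blue); there is no depth.
- bot.calibration(name): a dict with "vfov" (degrees; the focal length in pixels is half the picture's height over the tangent of half this angle, whatever the lens; pixels are square), "cx", "cy" (the principal point, pixels), "camera_from_world" (4x4, takes a point from world to camera coordinates). Camera axes: x right, y down, z forward; pixel columns grow to the right and rows downward; lengths in m; the calibration is good to about 2 mm. A picture is of the moment at which its call begins: read the wrist's pose just before it. calibration takes no time and is no camera call; for the wrist camera it gives the pose at the moment of the call.
- bot.job_done(): hands the job in; it is judged then, once.
The state is a dict: "time": time; "q": joint angles; "qd": joint speeds; "joint_efforts": joint torques, N m; "ee_pos": TCP position; "tcp_rot": TCP orientation; "wrist_force": force on the tool from outside, world axes, zero at the start; "torque": the same for the moment, N m; "opening": finger opening in m; "grasp_force": force on a finger pad.
Only numpy, scipy, OpenCV 4.12 (cv2) and the standard library are available. Lean on these libraries where they do the work, as an engineer would, in place of code of your own. Each camera call takes 0.05 s, during which the arm holds its last target. There are 200 camera calls.

## Working session

There is one attempt and no reset: what is moved stays moved. The work goes in short steps, Python scripts to look and compute and a shell command to move; the robot and the scene stay as the last step left them, time stands still between calls to the robot, and variables do not carry over. Pictures are saved under pics/ and viewed, at most 10 in all, crops included, and the job is handed in when it is done.

```bash
mkdir -p pics; python3 - <<'E'
from workcell import bot
import cv2
print(bot.get_obs())
for n in("scene","top"):
    cv2.imwrite(f"pics/{n}0.png",bot.camera(n)[:,:,::-1]); c=bot.calibration(n);print(n,c)
E
```

```text
{'time': 0.0, 'q': array([ 6.98435109e+01,  5.01105421e+00,  1.00332221e+01,  9.51001841e+01,
       -1.11622299e-03,  9.00004039e+01]), 'qd': array([ 0.01661024, -0.05491926, -0.00948547,  0.01242684, -0.0261329 ,
        0.01741344]), 'joint_efforts': array([ 3.58359648e-03, -5.20388818e+01,  4.64802074e+01,  1.65407202e-02,
        6.48153446e-05, -1.30396845e-06]), 'ee_pos': array([0.18944392, 0.51608648, 0.23057248]), 'tcp_rot': array([-1.79921984e+02,  1.11677191e-03,  1.59843109e+02]), 'wrist_force': array([-1.53143145, -0.06997031,  0.66808731]), 'torque': array([-0.00768231,  0.06457234, -0.02672693]), 'grasp_force': 0.0, 'opening': 0.08590646159028904}
scene {'vfov': 43.03832014484986, 'cx': 320.80720988221435, 'cy': 192.08816278074974, 'camera_from_world': array([[ 5.37851898e-01,  8.43038375e-01,  1.27879013e-03,
        -3.01979800e-01],
       [ 6.55432226e-01, -4.17205669e-01, -6.29561774e-01,
        -2.87210623e-01],
       [-5.30211216e-01,  3.39449155e-01, -7.76949379e-01,
         1.90539532e+00],
       [ 0.00000000e+00,  0.00000000e+00,  0.00000000e+00,
         1.00000000e+00]])}
top {'vfov': 52.00032087023308, 'cx': 319.9657895125221, 'cy': 195.21978252419044, 'camera_from_world': array([[-0.01424932, -0.99986998,  0.00754817, -0.01204977],
       [-0.99669132,  0.01359908, -0.08013413,  0.58145152],
       [ 0.08002106, -0.00866505, -0.99675551,  1.24083839],
       [ 0.        ,  0.        ,  0.        ,  1.        ]])}
```

View pics/scene0.png

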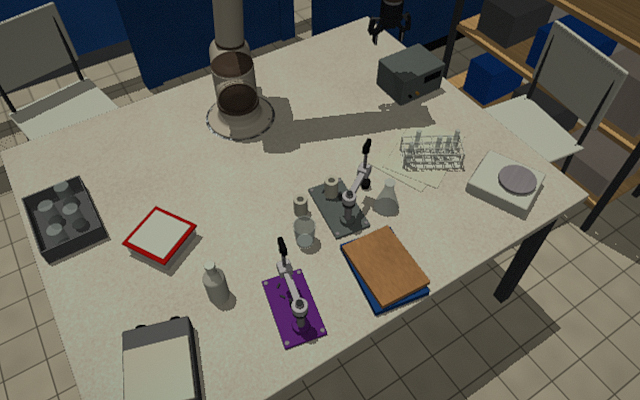

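View pics/top0.png

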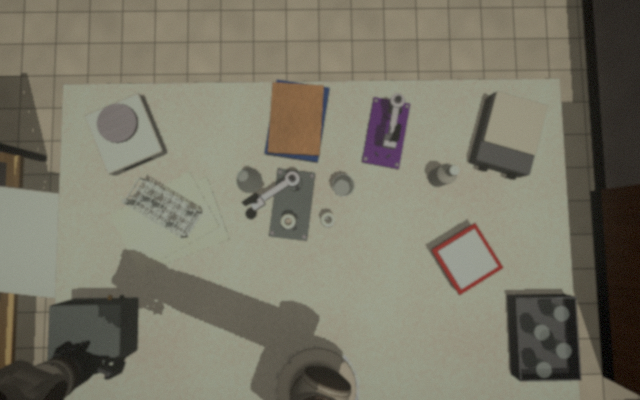

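The grey stand is at top (292,205), with its pot at (288,221), column at (292,178) and knob near (250,213). The look-alikes are the purple stand at (385,130) and the spare pot at (327,218), which has no stand. The grey stand is the one meant. I'll confirm it in an enlarged crop.

```bash
python3 - <<'E'
import cv2
a=cv2.imread("pics/top0.png")[150:250,225:355];b=cv2.imread("pics/scene0.png")[130:250,290:410]
a=cv2.resize(a,(430,331),interpolation=cv2.INTER_CUBIC);b=cv2.resize(b,(331,331),interpolation=cv2.INTER_CUBIC)
cv2.imwrite("pics/crop0.png",cv2.hconcat([a,b]))
E
```

```text
(no output)
```

View pics/crop0.png

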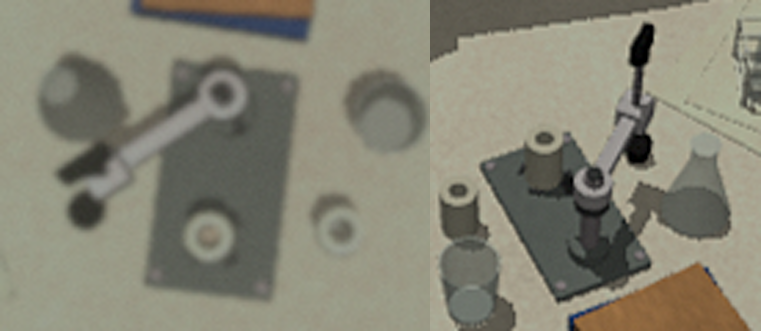

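The crop shows the grey stand with the white pot in its nest at crop (210,237) and the column cap at (221,97). The arm is swung away to the block at (110,180), with the knob at about (82,163). This fits the description, since the other stand is purple. Next I'll measure it.

```bash
cat > h.py <<'E'
from workcell import bot
import numpy as np
def K(c): return 200/np.tan(np.radians(c["vfov"]/2))
def at(n,u,v,z,c=None):
    c=c or bot.calibration(n);T=c["camera_from_world"];f=K(c)
    R=T[:3,:3];o=-R.T@T[:3,3];d=R.T@np.array([(u-c["cx"])/f,(v-c["cy"])/f,1]);return o+d*(z-o[2])/d[2]
def px(n,p,c=None):
    c=c or bot.calibration(n);T=c["camera_from_world"];q=T[:3,:3]@np.array(p)+T[:3,3];return np.array([c["cx"],c["cy"]])+K(c)*q[:2]/q[2]
E
python3 - <<'E'
from h import *
s=130/430
t=lambda u,v,z:at("top",225+u*s,150+v*s,z)
s2=120/331
w=lambda u,v,z:at("scene",290+(u-430)*s2,130+v*s2,z)
col=t(221,97,.15);pot=t(210,237,.082)
print("col",col,w(592,178,.15),"pot",pot,w(544,139,.082),np.linalg.norm((col-pot)[:2]))
d=(col-pot)[:2];print("yaw",np.degrees(np.arctan2(d[1],d[0])))
print("knob",t(82,163,.249),t(82,163,.237),w(646,30,.249),"blk",t(110,180,.143),w(636,105,.143))
print("dark",t(86,210,.1),w(640,150,.1),t(86,210,0),w(640,150,0))
E
```

```text
col [0.61646083 0.05858082 0.15      ] [0.62745765 0.05394907 0.15      ] pot [0.50028206 0.07345101 0.082     ] [0.50758447 0.07355416 0.082     ] 0.11712655105514665
yaw -7.293858900497983
knob [0.5552473  0.15918236 0.249     ] [0.55611943 0.16113561 0.237     ] [0.55639807 0.16652458 0.249     ] blk [0.54829338 0.15292457 0.143     ] [0.56373734 0.15723838 0.143     ]
dark [0.52498031 0.17997798 0.1       ] [0.59129915 0.14658038 0.1       ] [0.52877563 0.19596293 0.        ] [0.52716142 0.20146619 0.        ]
```

```bash
cat >> h.py <<'E'
def go(p,yaw):
    o=bot.get_obs();y=np.radians(o["tcp_rot"][2]);d=(np.array(p)-o["ee_pos"])*1000
    c,s=np.cos(y),np.sin(y)
    dy=(o["tcp_rot"][2]-yaw+180)%360-180
    print("tool mm",np.round([c*d[0]+s*d[1],s*d[0]-c*d[1],-d[2]],1),"then tool-z turn rad",round(np.radians(dy),3))
E
python3 -c "
from h import *
go([.53,.17,.31],119)"
```

```text
tool mm [-439.  -207.6  -79.3] then tool-z turn rad 0.713
```

```bash
python3 -m crank '[{"gripper":85,"travel":[0,0,-40],"twist":[0,0,0]},{"gripper":85,"travel":[0,0,-39],"twist":[0,0,0]},{"gripper":85,"travel":[-49,-23,0],"twist":[0,0,0]},{"gripper":85,"travel":[-49,-23,0],"twist":[0,0,0]},{"gripper":85,"travel":[-49,-23,0],"twist":[0,0,0]},{"gripper":85,"travel":[-49,-23,0],"twist":[0,0,0]},{"gripper":85,"travel":[-49,-23,0],"twist":[0,0,0]},{"gripper":85,"travel":[-49,-23,0],"twist":[0,0,0]},{"gripper":85,"travel":[-49,-23,0],"twist":[0,0,0]},{"gripper":85,"travel":[-49,-23,0],"twist":[0,0,0]},{"gripper":85,"travel":[-47,-23,0],"twist":[0,0,0]}]'
python3 -m crank '[{"gripper":85,"travel":[0,0,0],"twist":[0,0,0.178]},{"gripper":85,"travel":[0,0,0],"twist":[0,0,0.178]},{"gripper":85,"travel":[0,0,0],"twist":[0,0,0.178]},{"gripper":85,"travel":[0,0,0],"twist":[0,0,0.178]},{"gripper":85,"travel":[0,0,0],"twist":[0,0,0]},{"gripper":85,"travel":[0,0,0],"twist":[0,0,0]}]'
python3 - <<'E'
from h import *
import cv2
o=bot.get_obs();print(o["q"],o["ee_pos"],o["tcp_rot"],o["wrist_force"])
c=bot.calibration("wrist");cv2.imwrite("pics/w1.png",bot.camera("wrist")[:,:,::-1]);import pickle;pickle.dump(c,open("w1.pkl","wb"))
T=c["camera_from_world"];print(-T[:3,:3].T@T[:3,3],T[2,:3])
print(px("wrist",[.556,.163,.249],c))
E
```

```text
time: 1.48
ee_pos: [0.5313, 0.1692, 0.3099]
tcp_rot: [-180.0, -0.0, 159.8]
wrist_force: [0.8, 1.6, 1.2]
opening: 0.0851
grasp_force: 0.0
time: 2.22
ee_pos: [0.5303, 0.1707, 0.3101]
tcp_rot: [-180.0, -0.0, 119.3]
wrist_force: [0.1, -0.7, 0.2]
opening: 0.0852
grasp_force: 0.0
[1.78474336e+01 8.73237631e+00 2.31538470e+01 1.04440191e+02
 9.17474592e-04 7.85717918e+01] [0.53028948 0.17074652 0.31010143] [-1.79981833e+02 -4.60850121e-03  1.19275641e+02] [ 0.09961542 -0.73329116  0.19062364]
[0.49362352 0.2373767  0.45268612] [ 0.14737371 -0.26161145 -0.95385557]
[346.57039484 244.07154865]
```

View pics/w1.png

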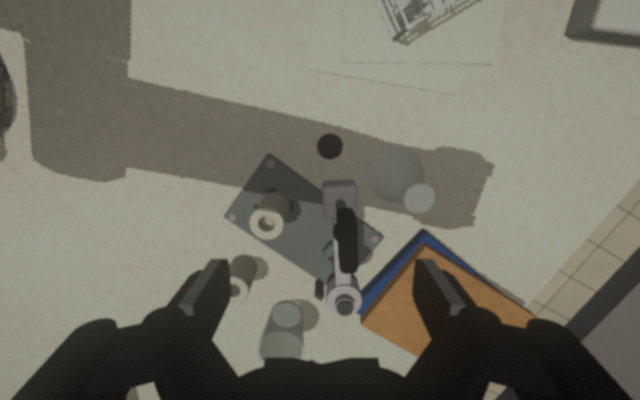

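The wrist view shows the wing at about (346,240), nearly along the fingers' x. The column cap is at (344,301), the block at (340,196) and the pot mouth at (267,222). I'll enlarge it.

```bash
python3 - <<'E'
import cv2
a=cv2.imread("pics/w1.png")[170:320,230:400]
a=cv2.resize(a,None,fx=4,fy=4,interpolation=cv2.INTER_CUBIC)[:600];a=cv2.convertScaleAbs(a,alpha=1.8)
cv2.imwrite("pics/crop1.png",a)
E
```

```text
(no output)
```

View pics/crop1.png

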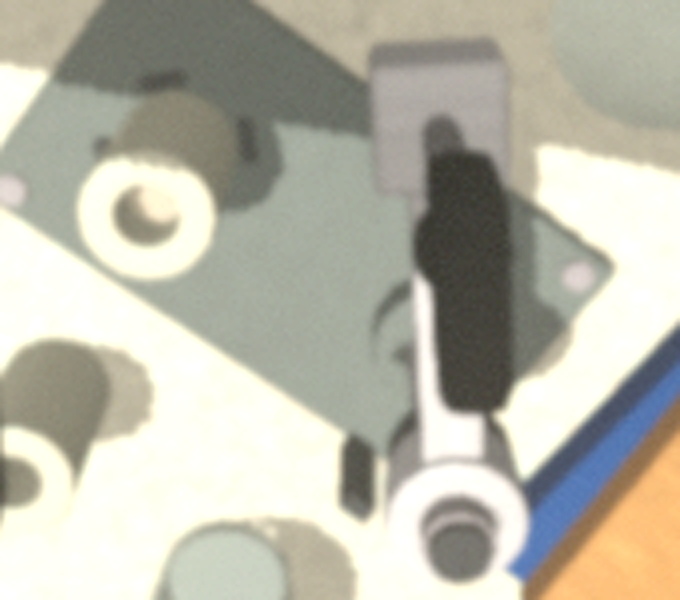

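```bash
python3 - <<'E'
from h import *
import pickle
c=pickle.load(open("w1.pkl","rb"))
P=lambda u,v,z:at("wrist",230+u/4,170+v/4,z,c)
col=P(459,546,.15);print("col",col,P(458,523,.143));pot=P(147,215,.082);print("pot",pot)
a,b=P(440,409,.249),P(508,405,.249);e=(a+b)/2;print("end",a,b,np.linalg.norm(a-b))
print("blk",P(440,120,.143))
r1,r2=P(510,200,.249),P(508,400,.249);d=r1-r2;print("edge ang",np.degrees(np.arctan2(d[1],d[0])))
l1,l2=P(430,160,.219),P(440,405,.249)
for th in (115,118,121):
  u=np.array([np.cos(np.radians(th)),np.sin(np.radians(th)),0]);print(th,e+.022*u, np.degrees(np.arctan2(*(e+.022*u-col)[1::-1])),np.linalg.norm((e+.022*u-col)[:2]))
# project model
g=e+.022*u
for th in (115,118,121):
  t=np.radians(th);R=np.array([[np.cos(t),-np.sin(t)],[np.sin(t),np.cos(t)]])
  for z in(.249,.219): print(th,z,[tuple(np.round((px("wrist",[*(g[:2]+R@np.array(q)),z],c)-[230,170])*4).astype(int)) for q in([.022,.007],[.022,-.007],[-.022,.007],[-.022,-.007])])
E
```

```text
col [0.62364739 0.05993939 0.15      ] [0.62250087 0.06230336 0.143     ]
pot [0.50532975 0.07697347 0.082     ]
end [0.56327766 0.14137816 0.249     ] [0.57363122 0.14812392 0.249     ] 0.01235724633914096
blk [0.55732673 0.16355996 0.143     ]
edge ang 120.74228882758197
115 [0.55915684 0.16468981 0.249     ] 121.61890867834659 0.12301089960206908
118 [0.55812607 0.16417588 0.249     ] 122.15278409395597 0.12311901012436803
121 [0.5571236  0.16360872 0.249     ] 122.68796784343267 0.12317769206925659
115 0.249 [(np.int64(446), np.int64(176)), (np.int64(527), np.int64(182)), (np.int64(423), np.int64(404)), (np.int64(500), np.int64(409))]
115 0.219 [(np.int64(436), np.int64(124)), (np.int64(508), np.int64(129)), (np.int64(416), np.int64(329)), (np.int64(485), np.int64(334))]
118 0.249 [(np.int64(439), np.int64(178)), (np.int64(521), np.int64(180)), (np.int64(429), np.int64(406)), (np.int64(506), np.int64(408))]
118 0.219 [(np.int64(430), np.int64(126)), (np.int64(502), np.int64(127)), (np.int64(422), np.int64(331)), (np.int64(490), np.int64(333))]
121 0.249 [(np.int64(432), np.int64(180)), (np.int64(514), np.int64(178)), (np.int64(435), np.int64(408)), (np.int64(513), np.int64(406))]
121 0.219 [(np.int64(424), np.int64(128)), (np.int64(496), np.int64(125)), (np.int64(428), np.int64(333)), (np.int64(496), np.int64(331))]
```

```bash
python3 -c "
from h import *
go([.5575,.163,.218],120)"
```

```text
tool mm [-20.   20.   92.1] then tool-z turn rad -0.013
```

```bash
python3 -m crank '[{"gripper":50,"travel":[-10,10,0],"twist":[0,0,-0.013]},{"gripper":50,"travel":[-10,10,0],"twist":[0,0,0]},{"gripper":50,"travel":[0,0,0],"twist":[0,0,0]},{"gripper":50,"travel":[0,0,31],"twist":[0,0,0]},{"gripper":50,"travel":[0,0,31],"twist":[0,0,0]},{"gripper":50,"travel":[0,0,30],"twist":[0,0,0]},{"gripper":50,"travel":[0,0,0],"twist":[0,0,0]},{"gripper":50,"travel":[0,0,0],"twist":[0,0,0]}]' 25
python3 - <<'E'
from h import *
import cv2
o=bot.get_obs();print(o["wrist_force"],o["torque"]);cv2.imwrite("pics/w2.png",bot.camera("wrist")[:,:,::-1][150:,100:540])
go([.5575,.163,.218],120)
E
```

```text
time: 3.28
ee_pos: [0.5578, 0.1632, 0.2197]
tcp_rot: [179.9, 0.0, 119.8]
wrist_force: [0.0, 0.5, 0.9]
opening: 0.0495
grasp_force: 0.0
[0.0047797  0.45152322 0.91566877] [-0.00443083 -0.01299565 -0.01981653]
tool mm [ 0.  -0.6  2. ] then tool-z turn rad -0.004
```

View pics/w2.png

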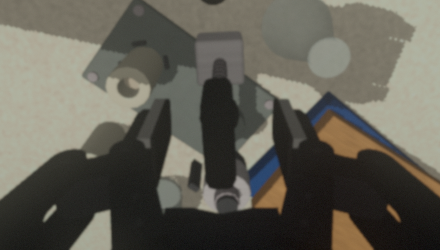

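The wing at about (220,125) lies midway between the pads and parallel to them. I'll close the gripper.

```bash
python3 -m crank '[{"gripper":10,"travel":[0,0,1.5],"twist":[0,0,0]},{"gripper":8,"travel":[0,0,0],"twist":[0,0,0]},{"gripper":8,"travel":[0,0,0],"twist":[0,0,0]},{"gripper":8,"travel":[0,0,0],"twist":[0,0,0]},{"gripper":8,"travel":[0,0,0],"twist":[0,0,0]}]' 25
python3 -c "
from h import *
o=bot.get_obs();print(o['wrist_force'],o['torque'],o['opening'],o['grasp_force'],o['ee_pos'],o['tcp_rot'])
# arc from measured grip
C=np.array([.6233,.0602]);p=o['ee_pos'][:2]-C;print(np.linalg.norm(p),np.degrees(np.arctan2(p[1],p[0])))"
```

```text
time: 3.95
ee_pos: [0.5577, 0.1632, 0.2171]
tcp_rot: [180.0, 0.0, 119.8]
wrist_force: [0.4, -0.9, 4.0]
opening: 0.018
grasp_force: 24.4
[ 0.3510657  -0.91796558  3.95934873] [ 0.02263448 -0.13254556  0.01297336] 0.018043522458574837 24.423454999923706 [0.55773053 0.16317998 0.21714911] [1.79954718e+02 8.94065635e-03 1.19794903e+02]
0.1220828868870946 122.48574418671065
```

The opening is 18 mm, but the wing is 14 mm thick, so I'll check the grip in a picture.

```bash
python3 - <<'E'
from h import *
import cv2
a=bot.camera("wrist")[:,:,::-1][220:370,240:400];b=bot.camera("scene")[:,:,::-1]
u,v=px("scene",[.557,.163,.22]).astype(int);b=b[v-40:v+35,u-40:u+40]
f=lambda i:cv2.convertScaleAbs(cv2.resize(i,(400,375),interpolation=cv2.INTER_CUBIC),alpha=2.2)
cv2.imwrite("pics/g1.png",cv2.hconcat([f(a),f(b)]))
E
```

```text
(no output)
```

View pics/g1.png

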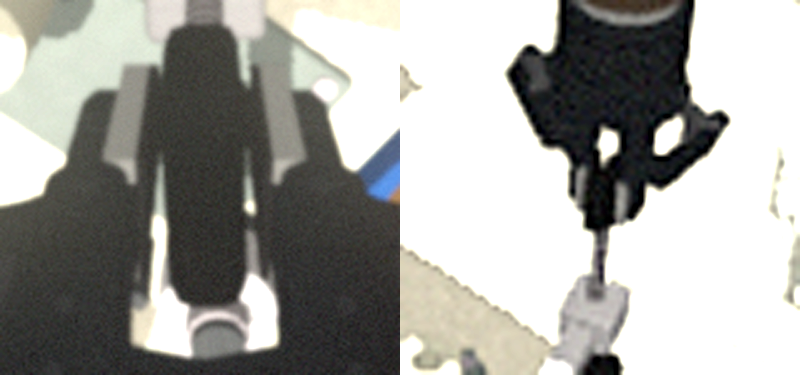

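The pads (160,120)/(250,120) appear to rest on the round hub low on the knob, with a gap beside the wing. I'll re-grip about 10 mm higher.

```bash
python3 -m crank '[{"gripper":35,"travel":[0,0,0],"twist":[0,0,0]},{"gripper":35,"travel":[0,0,0],"twist":[0,0,0]},{"gripper":35,"travel":[0,0,-11],"twist":[0,0,0]},{"gripper":35,"travel":[0,0,0],"twist":[0,0,0]},{"gripper":8,"travel":[0,0,0],"twist":[0,0,0]},{"gripper":8,"travel":[0,0,0],"twist":[0,0,0]},{"gripper":8,"travel":[0,0,0],"twist":[0,0,0]},{"gripper":8,"travel":[0,0,0],"twist":[0,0,0]}]' 25
python3 -c "
from h import *
o=bot.get_obs();print(o['wrist_force'],o['torque'],o['opening'],o['grasp_force'],o['ee_pos'],o['tcp_rot'])"
```

```text
time: 5.05
ee_pos: [0.5577, 0.1631, 0.2278]
tcp_rot: [180.0, 0.0, 119.8]
wrist_force: [0.3, -0.8, 0.9]
opening: 0.0136
grasp_force: 29.5
[ 0.25930514 -0.76138005  0.86132043] [-0.02716321 -0.34879813  0.05205248] 0.01361552450694468 29.5096492767334 [0.55767394 0.16311197 0.22782255] [1.79983492e+02 9.54971934e-03 1.19794628e+02]
```

The opening is 13.6 mm, so it holds the wing. Now I'll swing along the arc, with 0.1 rad chords of about 12 mm.

```bash
python3 -m crank '[{"gripper":8,"travel":[-0.5,-6,0],"twist":[0,0,-0.05]},{"gripper":8,"travel":[-1.1,-12,0],"twist":[0,0,-0.1]},{"gripper":8,"travel":[-1.1,-12,0],"twist":[0,0,-0.1]},{"gripper":8,"travel":[-1.1,-12,0],"twist":[0,0,-0.1]},{"gripper":8,"travel":[-0.5,-6,0],"twist":[0,0,-0.05]},{"gripper":8,"travel":[0,0,0],"twist":[0,0,0]}]' 30
cat >> h.py <<'E'
def st():
    o=bot.get_obs();y=np.radians(o['tcp_rot'][2]);F=o['wrist_force'];c,s=np.cos(y),np.sin(y)
    p=o['ee_pos'][:2]-np.array([.6233,.0602]);a=np.degrees(np.arctan2(p[1],p[0]))
    print("t",round(o['time'],2),"Ftool",np.round([c*F[0]+s*F[1],s*F[0]-c*F[1],-F[2]],1),"M",np.round(o['torque'],2),"op",round(o['opening']*1e3,1),"p",np.round(o['ee_pos'],4),"yaw",round(o['tcp_rot'][2],1),"R",round(np.linalg.norm(p),4),"armang",round(a,1))
E
python3 -c "
from h import *
st()"
```

```text
time: 5.8
ee_pos: [0.5226, 0.1298, 0.2277]
tcp_rot: [-180.0, -0.0, 142.7]
wrist_force: [-2.2, -0.2, 0.9]
opening: 0.0132
grasp_force: 29.8
t 5.8 Ftool [ 1.6 -1.5 -0.9] M [0.06 0.28 0.02] op 13.2 p [0.5226 0.1298 0.2277] yaw 142.7 R 0.1224 armang 145.4
```

```bash
python3 -m crank '[{"gripper":8,"travel":[-0.5,-6,0],"twist":[0,0,-0.05]},{"gripper":8,"travel":[-1.1,-12,0],"twist":[0,0,-0.1]},{"gripper":8,"travel":[-1.1,-12,0],"twist":[0,0,-0.1]},{"gripper":8,"travel":[-1.1,-12,0],"twist":[0,0,-0.1]},{"gripper":8,"travel":[-0.3,-4,0],"twist":[0,0,-0.033]},{"gripper":8,"travel":[0,0,0],"twist":[0,0,0]},{"gripper":8,"travel":[0,0,0],"twist":[0,0,0]}]'
python3 -c "
from h import *
st()"
```

```text
time: 6.68
ee_pos: [0.504, 0.0881, 0.2277]
tcp_rot: [-180.0, -0.1, 164.6]
wrist_force: [-6.0, 0.6, 1.5]
opening: 0.0132
grasp_force: 29.9
t 6.67 Ftool [ 5.9 -1.  -1.5] M [-0.    1.13 -0.02] op 13.2 p [0.504  0.0881 0.2277] yaw 164.6 R 0.1225 armang 166.8
```

```bash
python3 -m crank '[{"gripper":8,"travel":[0.8,-2,0],"twist":[0,0,-0.017]},{"gripper":8,"travel":[0,-2,0],"twist":[0,0,-0.017]},{"gripper":8,"travel":[0,0,0],"twist":[0,0,0]}]'
python3 -m crank '[{"gripper":8,"travel":[0,-2,0],"twist":[0,0,-0.017]},{"gripper":8,"travel":[0,-2,0],"twist":[0,0,-0.017]},{"gripper":8,"travel":[0,0,0],"twist":[0,0,0]}]'
python3 -c "
from h import *
st()"
```

```text
time: 7.05
ee_pos: [0.5029, 0.0842, 0.2276]
tcp_rot: [-180.0, 0.0, 166.6]
wrist_force: [-0.7, -0.0, 0.0]
opening: 0.0132
grasp_force: 29.7
time: 7.42
ee_pos: [0.502, 0.08, 0.2277]
tcp_rot: [-180.0, 0.0, 168.6]
wrist_force: [2.5, -0.8, -2.6]
opening: 0.0131
grasp_force: 29.5
t 7.42 Ftool [-2.6 -0.3  2.6] M [-0.16 -0.5   0.14] op 13.1 p [0.502  0.08   0.2277] yaw 168.6 R 0.1229 armang 170.7
```

```bash
python3 -m crank '[{"gripper":8,"travel":[-0.5,-1,0],"twist":[0,0,-0.008]},{"gripper":8,"travel":[0,-1,0],"twist":[0,0,-0.008]},{"gripper":8,"travel":[0,0,0],"twist":[0,0,0]}]'
python3 -c "
from h import *
st()"
python3 -m crank '[{"gripper":8,"travel":[0,-1,0],"twist":[0,0,-0.008]},{"gripper":8,"travel":[0,0,0],"twist":[0,0,0]}]'
python3 -c "
from h import *
st()"
```

```text
time: 7.8
ee_pos: [0.5019, 0.0782, 0.2277]
tcp_rot: [-180.0, -0.0, 169.5]
wrist_force: [0.8, 0.5, -1.7]
opening: 0.0137
grasp_force: 29.4
t 7.8 Ftool [-0.7  0.6  1.7] M [0.02 0.01 0.  ] op 13.7 p [0.5019 0.0782 0.2277] yaw 169.5 R 0.1228 armang 171.6
time: 8.05
ee_pos: [0.5017, 0.0772, 0.2277]
tcp_rot: [-180.0, -0.0, 169.9]
wrist_force: [0.8, 0.2, -2.8]
opening: 0.0131
grasp_force: 29.3
t 8.05 Ftool [-0.7  0.3  2.8] M [ 0.08 -0.09  0.06] op 13.1 p [0.5017 0.0772 0.2277] yaw 169.9 R 0.1228 armang 172.0
```

```bash
for i in 1 2; do python3 -m crank '[{"gripper":8,"travel":[0,-1,0],"twist":[0,0,-0.008]},{"gripper":8,"travel":[0,0,0],"twist":[0,0,0]}]' >/dev/null
python3 -c "
from h import *
st()"; done
```

```text
t 8.3 Ftool [-0.4  0.6  2.7] M [ 0.2  -0.2   0.07] op 12.8 p [0.5016 0.0763 0.2277] yaw 170.4 R 0.1228 armang 172.4
t 8.55 Ftool [-0.9  6.1  3.5] M [ 1.21 -0.4  -0.01] op 13.0 p [0.5016 0.076  0.2278] yaw 170.9 R 0.1227 armang 172.6
```

At the stop: side force 6 N and no further motion. I'll ease the side load and lower through the safe range, since the floor is at least 31 mm down.

```bash
python3 -m crank '[{"gripper":8,"travel":[0,0.4,0],"twist":[0,0,0]},{"gripper":8,"travel":[0,0,4],"twist":[0,0,0]},{"gripper":8,"travel":[0,0,4],"twist":[0,0,0]},{"gripper":8,"travel":[0,0,0],"twist":[0,0,0]}]' 40 >/dev/null
python3 -c "
from h import *
st()"
python3 -m crank '[{"gripper":8,"travel":[0,0,4],"twist":[0,0,0]},{"gripper":8,"travel":[0,0,4],"twist":[0,0,0]},{"gripper":8,"travel":[0,0,4],"twist":[0,0,0]},{"gripper":8,"travel":[0,0,4],"twist":[0,0,0]},{"gripper":8,"travel":[0,0,4],"twist":[0,0,0]},{"gripper":8,"travel":[0,0,0],"twist":[0,0,0]}]' >/dev/null
python3 -c "
from h import *
st()"
```

```text
t 9.05 Ftool [ 0.3  5.7 -0.9] M [ 1.17 -0.24  0.06] op 13.0 p [0.5016 0.0761 0.2197] yaw 170.9 R 0.1227 armang 172.6
t 9.8 Ftool [-0.3  6.  -0.3] M [ 1.2  -0.29 -0.  ] op 13.4 p [0.5016 0.0761 0.1996] yaw 170.9 R 0.1227 armang 172.6
```

```bash
cat > chk.py <<'E'
from h import *
import sys
o=bot.get_obs();f=o['wrist_force'][2];print(round(o['ee_pos'][2]*1e3,1),round(f,1),round(o['opening']*1e3,1));sys.exit(f>float(sys.argv[1]))
E
python3 -m crank '[{"gripper":8,"travel":[0,0.5,1],"twist":[0,0,0]}]' 40 >/dev/null; python3 chk.py 6 &&
python3 -m crank '[{"gripper":8,"travel":[0,0,1],"twist":[0,0,0]}]' >/dev/null; python3 chk.py 6 &&
python3 -m crank '[{"gripper":8,"travel":[0,0,1],"twist":[0,0,0]}]' >/dev/null; python3 chk.py 6 &&
python3 -m crank '[{"gripper":8,"travel":[0,0,1],"twist":[0,0,0]}]' >/dev/null; python3 chk.py 6; python3 -c "
from h import *
st()"
```

```text
199.1 4.0 13.0
199.1 4.0 13.0
199.1 4.0 13.0
199.1 4.0 13.0
t 9.93 Ftool [ 1.3  2.3 -4. ] M [0.48 0.1  0.07] op 13.0 p [0.5016 0.0762 0.1991] yaw 170.8 R 0.1227 armang 172.5False
False
False
False
```

```bash
sed -i 's/sys.exit(f>float(sys.argv\[1\]))/sys.exit(int(f>float(sys.argv[1])))/' chk.py
set -e
python3 -m crank '[{"gripper":8,"travel":[0,0,1],"twist":[0,0,0]}]' >/dev/null; python3 chk.py 6.5
python3 -m crank '[{"gripper":8,"travel":[0,0,1],"twist":[0,0,0]}]' >/dev/null; python3 chk.py 6.5
python3 -m crank '[{"gripper":8,"travel":[0,0,1],"twist":[0,0,0]}]' >/dev/null; python3 chk.py 6.5
python3 -m crank '[{"gripper":8,"travel":[0,0,1],"twist":[0,0,0]}]' >/dev/null; python3 chk.py 6.5
python3 -m crank '[{"gripper":8,"travel":[0,0,1],"twist":[0,0,0]}]' >/dev/null; python3 chk.py 6.5
python3 -m crank '[{"gripper":8,"travel":[0,0,1],"twist":[0,0,0]}]' >/dev/null; python3 chk.py 6.5
```

```text
198.0 3.6 12.8
196.9 3.5 13.3
195.8 4.0 13.0
194.8 4.2 13.1
193.7 4.7 13.1
193.0 7.8 13.2
```

```bash
python3 -m crank '[{"gripper":8,"travel":[0,0,0],"twist":[0,0,0]},{"gripper":8,"travel":[0,0,0],"twist":[0,0,0]}]' >/dev/null; python3 chk.py 6.5;
python3 -m crank '[{"gripper":8,"travel":[0,0,0.4],"twist":[0,0,0]}]' >/dev/null; python3 chk.py 9;python3 -m crank '[{"gripper":8,"travel":[0,0,0],"twist":[0,0,0]}]' >/dev/null; python3 chk.py 6.5; python3 -c "
from h import *
st()"
```

```text
193.0 5.7 13.1
192.9 8.7 13.3
192.8 7.8 13.0
t 11.18 Ftool [ 0.8  2.5 -7.8] M [0.58 0.17 0.08] op 13.0 p [0.5016 0.0762 0.1928] yaw 170.8 R 0.1227 armang 172.5
```

```bash
python3 -m crank '[{"gripper":8,"travel":[0,0,0.6],"twist":[0,0,0]}]' >/dev/null; python3 chk.py 9;python3 -m crank '[{"gripper":8,"travel":[0,0,0],"twist":[0,0,0]},{"gripper":8,"travel":[0,0,0],"twist":[0,0,0]}]' >/dev/null; python3 chk.py 6.5; python3 -c "
from h import *
st()"
```

```text
192.4 9.8 13.0
192.4 9.3 13.2
t 11.55 Ftool [ 1.9  2.  -9.3] M [ 0.61  0.19 -0.01] op 13.2 p [0.5017 0.0762 0.1924] yaw 170.8 R 0.1227 armang 172.5
```

The stiffness is about 4 N/mm, so this is the floor, with about 1.4 mm of compression. Now I'll turn the knob clockwise, which is +z in the tool frame.

```bash
python3 -m crank '[{"gripper":8,"travel":[0,0,0],"twist":[0,0,0.1]},{"gripper":8,"travel":[0,0,0],"twist":[0,0,0.1]},{"gripper":8,"travel":[0,0,0],"twist":[0,0,0.1]},{"gripper":8,"travel":[0,0,0],"twist":[0,0,0]}]' >/dev/null; python3 -c "
from h import *
st()"
```

```text
t 12.05 Ftool [ 2.3  4.  -7.6] M [ 1.07  0.05 -0.04] op 13.0 p [0.5018 0.0766 0.1924] yaw 153.6 R 0.1226 armang 172.3
```

```bash
python3 -m crank '[{"gripper":8,"travel":[0,0,0],"twist":[0,0,0.1]},{"gripper":8,"travel":[0,0,0],"twist":[0,0,0.1]},{"gripper":8,"travel":[0,0,0],"twist":[0,0,0.1]},{"gripper":8,"travel":[0,0,0],"twist":[0,0,0]}]' >/dev/null; python3 -c "
from h import *
st()"
python3 -m crank '[{"gripper":8,"travel":[0,0,0],"twist":[0,0,0.1]},{"gripper":8,"travel":[0,0,0],"twist":[0,0,0.1]},{"gripper":8,"travel":[0,0,0],"twist":[0,0,0.1]},{"gripper":8,"travel":[0,0,0],"twist":[0,0,0]}]' >/dev/null; python3 -c "
from h import *
st()"
```

```text
t 12.55 Ftool [ 3.7  5.4 -6.5] M [ 1.42 -0.24 -0.05] op 13.0 p [0.502  0.0769 0.1924] yaw 136.4 R 0.1224 armang 172.2
t 13.05 Ftool [ 5.1  6.8 -6.4] M [ 1.64 -0.48  0.01] op 12.8 p [0.5023 0.0771 0.1924] yaw 119.2 R 0.1222 armang 172.1
```

```bash
python3 -m crank '[{"gripper":8,"travel":[0,0,0],"twist":[0,0,0.08]},{"gripper":8,"travel":[0,0,0],"twist":[0,0,0.08]},{"gripper":8,"travel":[0,0,0],"twist":[0,0,0]}]' >/dev/null; python3 -c "
from h import *
st()"
python3 -m crank '[{"gripper":8,"travel":[0,0,0],"twist":[0,0,0.05]},{"gripper":8,"travel":[0,0,0],"twist":[0,0,0]}]' >/dev/null; python3 -c "
from h import *
st()"
```

```text
t 13.43 Ftool [ 6.6  6.  -6.7] M [ 1.71 -0.81 -0.05] op 13.6 p [0.5025 0.0772 0.1924] yaw 110.1 R 0.122 armang 172.0
t 13.68 Ftool [ 6.4  5.8 -5.4] M [ 1.76 -0.8  -0.05] op 13.2 p [0.5025 0.0772 0.1924] yaw 107.2 R 0.122 armang 172.0
```

```bash
for i in 1 2 3; do python3 -m crank '[{"gripper":8,"travel":[0,0,0],"twist":[0,0,0.03]},{"gripper":8,"travel":[0,0,0],"twist":[0,0,0]}]' >/dev/null; python3 -c "
from h import *
st()"; done
```

```text
t 13.93 Ftool [ 7.1  6.4 -5.8] M [ 1.75 -0.83 -0.04] op 12.9 p [0.5026 0.0772 0.1924] yaw 105.5 R 0.1219 armang 172.0
t 14.18 Ftool [ 7.5  6.8 -5.7] M [ 1.84 -0.89  0.01] op 13.0 p [0.5026 0.0772 0.1924] yaw 103.8 R 0.1219 armang 172.0
t 14.43 Ftool [ 7.1  6.  -5.8] M [ 1.7  -0.88  0.38] op 13.1 p [0.5026 0.0772 0.1924] yaw 102.1 R 0.1219 armang 172.0
```

Mz jumps to 0.38 N·m, so it's at the lock's stop. One small nudge more, then I'll open and leave.

```bash
python3 -m crank '[{"gripper":8,"travel":[0,0,0],"twist":[0,0,0.02]},{"gripper":8,"travel":[0,0,0],"twist":[0,0,0]}]' >/dev/null; python3 -c "
from h import *
st()"
python3 -m crank '[{"gripper":22,"travel":[0,0,0],"twist":[0,0,0]},{"gripper":30,"travel":[0,0,0],"twist":[0,0,0]},{"gripper":40,"travel":[0,0,0],"twist":[0,0,0]},{"gripper":40,"travel":[0,0,0],"twist":[0,0,0]}]'
python3 - <<'E'
from h import *
import cv2
st()
a=bot.camera("wrist")[:,:,::-1][150:,100:540];cv2.imwrite("pics/r1.png",cv2.convertScaleAbs(cv2.resize(a,None,fx=1.6,fy=1.6),alpha=1.8))
E
```

```text
t 14.68 Ftool [ 7.8  6.2 -5.5] M [ 1.66 -0.96  0.68] op 13.1 p [0.5027 0.0772 0.1924] yaw 101.0 R 0.1218 armang 172.0
time: 15.18
ee_pos: [0.5015, 0.076, 0.1916]
tcp_rot: [-180.0, 0.0, 100.9]
wrist_force: [-0.5, 0.2, -0.3]
opening: 0.04
grasp_force: 0.0
t 15.18 Ftool [ 0.3 -0.4  0.3] M [-0.02  0.    0.  ] op 40.0 p [0.5015 0.076  0.1916] yaw 100.9 R 0.1229 armang 172.6
```

View pics/r1.png

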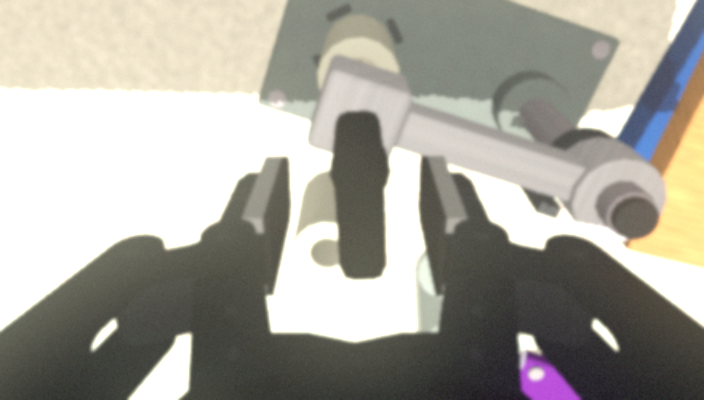

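The wing (360,195) stands free between the open pads and about 70° off the arm, with the block over the pot (365,55). I'll retreat straight up and check.

```bash
python3 -m crank '[{"gripper":40,"travel":[0,0,-15],"twist":[0,0,0]},{"gripper":40,"travel":[0,0,-35],"twist":[0,0,0]},{"gripper":40,"travel":[0,0,-50],"twist":[0,0,0]},{"gripper":40,"travel":[0,0,-50],"twist":[0,0,0]},{"gripper":40,"travel":[0,0,0],"twist":[0,0,0]},{"gripper":40,"travel":[0,0,0],"twist":[0,0,0]}]'
python3 - <<'E'
from h import *
import cv2
a=bot.camera("wrist")[:,:,::-1][150:350,220:470];b=bot.camera("scene")[:,:,::-1][130:250,280:430]
f=lambda i:cv2.convertScaleAbs(cv2.resize(i,(400,320),interpolation=cv2.INTER_CUBIC),alpha=1.6)
cv2.imwrite("pics/f1.png",cv2.hconcat([f(a),f(b)]))
E
```

```text
time: 15.98
ee_pos: [0.5017, 0.0762, 0.342]
tcp_rot: [180.0, 0.0, 100.9]
wrist_force: [0.6, 0.1, 0.3]
opening: 0.0403
grasp_force: 0.0
```

View pics/f1.png

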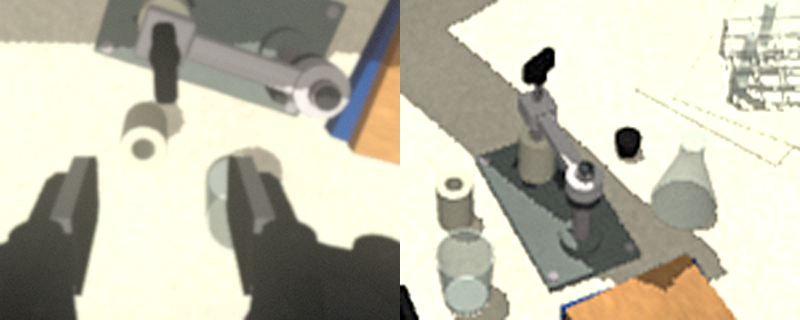

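The gauge stands over the pot, the rod is down with the knob turned, the bystanders are where they were, and the gripper is clear.

```bash
python3 -c "
from workcell import bot
print(bot.job_done())"
```

```text
the job is handed in; nothing more can be done
None
```

The job is handed in, with no verdict returned: the arm is at its stop over the pot, the foot is on the floor at about 5 N (estimated), the slide is locked, and the bore floor is about 48 mm above the pot's underside (bore depth about 22 mm).

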